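Move the lamp's spent battery pack to the charger

ROBOT

A 6-joint arm with a two-finger parallel gripper is mounted at the origin on the work surface. World frame = base frame: x ahead of the robot, y to its left, z up, the work surface at z = 0. Lengths are in m, angles in degrees, forces in N, time in s.
With the tool pointing down it reaches from about 0.25 to 0.725 m from the base axis. Payload 9.7 kg.
Tool frame: the origin (TCP) lies at the very end of the fingers, on their centre line; the grasp point (between the pads) lies 19 mm behind it; y points along the fingers, x is the direction in which the jaws open and shut, and the axes are right-handed (so a half turn about y gives the same grasp; the last joint's range is limited). The gripper opens to 85 mm and grips with 20 to 120 N. Pads are 22 mm wide; open, the fingers measure 114 mm over their backs; the gripper's body (76 mm by 85 mm) begins 54 mm behind the grasp point. The pads swing forward as they close: fully open they stand 13 mm farther back than shut.
Start: joints at [-64.458, 4.979, 10.078, 95.1, 0, 90], TCP at [0.237, -0.496, 0.231] pointing down, gripper open.
Joint ranges: [-179.16, 179.16], [-48.56, 103.87], [-65.8, 70.77], [-126.05, 130.52], [-82.76, 87.17], [-180, 180]. Speed limits (degrees/s): [127.2, 127.2, 147.25, 180, 180, 180].

INTERFACE

Orientations are given as [roll, pitch, yaw] about the fixed x, y, z axes, in that order (R = Rz(yaw) Ry(pitch) Rx(roll)).
In Python, from workcell import bot gives the robot as it stands.
- The arm moves only by the shell command python3 -m jog 'ROWS' [FORCE]. ROWS is JSON, a list of rows, each a list of 7 numbers: the closure, from 0 (fully open) to 1 (shut), then the shift along the world's x, y, z in units of 25 mm (1.0 is 25 mm), then the turn, a rotation vector about the world's x, y, z in units of 5 degrees (1.0 is 5 degrees). A call has 1 to 5 rows; each row is the pose to reach, as a shift and turn from the pose commanded when the call began; what a row does not reach only later rows make up. A row lasts 1/10 s, in which the tool goes at most 50 mm and 8.59 degrees, less where a joint would pass 70% of its speed; a pose out of reach is approached as far as the arm can. A call with a gripper value outside its range is refused whole. The fingers move at their own pace and stop on an object; FORCE is the grip in N (left out, the last holds). Time passes only in rows, so rows that repeat a pose let the fingers close. It gives the time, the measured TCP pose, the force and the opening at its end, in the units of the state.
- bot.get_obs(): the state, without advancing time (a new reading comes with each control period).
- bot.camera(name): name is "scene" or "top" or "wrist"; returns (picture, depth): 400x640x3 uint8, red, green, blue; 400x640 float32, m along the optical axis (not along the pixel's ray), 0 where there is no reading.
- bot.camera_model(name): a dict with "fx", "fy", "cx", "cy" (pixels), "rvec" (rotation vector, rad) and "tvec" (3), from world to camera coordinates, as OpenCV has them; the wrist camera has in their place "tool_from_camera" (4x4, takes a point from camera to tool coordinates, whose origin is the TCP and whose axes are the tool frame's). Camera axes: x right, y down, z forward; pixel columns grow to the right and rows downward; lengths in m; the calibration is good to about 2 mm. A picture is of the moment at which its call begins: read the wrist's pose just before it. camera_model takes no time and is no camera call.
- bot.job_done(): hands the job in, once; it reports no verdict.
Trained networks look in the newest picture that a camera, given by its name, has taken for a name from the list of things; names that differ only in an ending like _2 or _b are one class to them, and where a whole thing is asked for, a point or a joint stands for the part that bears it (a point fixed in the world has none). Each returns a list of dicts, best first, with "conf" (0 to 1); they miss things now and then, are a little off and sometimes report something else, mostly with a low value. They report only what shows in the picture. A call takes as long as a camera call. They do not tell look-alikes from the thing itself.
- bot.regions_of(camera, label): "pixels" (400x640 bool, what is visible of it) and "point" ([row, column] in pixels, amid what is visible of it).
The state is a dict: "time": time; "q": joint angles; "qd": joint speeds; "joint_efforts": joint torques, N m; "ee_pos": TCP position; "tcp_rot": TCP orientation; "wrist_force": force on the tool from outside, world axes, zero at the start; "torque": the same for the moment, N m; "opening": finger opening in m.
Only numpy, scipy, OpenCV 4.12 (cv2) and the standard library are available. Lean on these libraries where they do the work, as an engineer would, in place of code of your own. Each camera call takes 0.05 s, during which the arm holds its last target. There are 200 camera calls.

TASK

The battery pack in the display lamp's base is spent: squeeze its sprung snap tab in evenly between the fingers, not against the lamp, and, keeping it squeezed, draw the pack straight up out of the bay without shoving or wrenching it. Feel it into the charger's snug empty bay, tab facing the same side as on the pack beside it, press it gently fully home without forcing it, and let the tab go so that it snaps out and locks the pack there. Leave the spare pack and everything else on the stall where it is.

Things in the scene. Friction and masses are not known exactly. Their poses are not given: they have to be found in the camera images.
- pack: spent battery pack in the lamp's bay: light grey plastic with a black tab, 0.31 kg, 36 (x) x 56 (y) x 92 (z) mm; origin at the centre of its underside, z up. Its lowest 52 mm are 36 mm thick (x -18 to +18); above that the case is x -18 to +6 and the tab's thumb pad stands before it at +x. The back face x = -18 is plain from bottom to top.
- pack_tab (a joint): the pack's sprung snap tab, rad: 0 = out, 0.135 = pressed to its stop. Hinged at the foot (x 15, z 4 mm of the pack); pressing moves the thumb pad 9 mm to -x of the pack; 6 N to start, 13 N at the stop. A tooth outside it, its flat top 40 mm above the underside, ramped below, reaches 3 mm under the bay's lip and is clear only from 0.09 to 0.12 on.
- tab_pad (a point): middle of the outer face of the tab's ribbed thumb pad (36 mm wide, 54 to 90 mm above the underside): 27 mm to +x of the pack's axis and 72 mm up with the tab out. It leans out by 0.135 rad at rest, upright when pressed. Pinched here, pack and pad measure about 45 mm with the tab out, 35 mm with it pressed to its stop.
- lamp: cordless display lamp, fixed: dark steel base 120 (x) x 235 (y) x 14 mm, from 56 mm to -y to 180 mm to +y of its origin; slim stem 38 mm to +x and 150 mm to +y of the origin, carrying a flat light head that reaches 190 mm further to +x; the lamp is 180 mm high in all. Origin at the base's underside (0 to 6 mm above the table, on a rubber pad) under the middle of its battery bay.
- lamp_bay (a point): middle of the lamp bay's floor, 14 mm above the lamp's origin, axes as the lamp's. Socket 37.2 (x) x 57.2 (y) mm inside, 51 x 69 outside, rim 48 mm above the floor with 3 mm bevels. A lip over a window in its +x wall (underside 41.5 mm up) holds the pack's tooth, the pack then standing 2 mm above the floor. Sprung contacts as in the charger lift it to 6 mm when the tooth is free.
- charger: two-bay charger, fixed: dark plastic base, x -58 to +32 mm and y -130 to +44 mm of its origin, 20 to 26 mm high. Origin at the base's underside (0 to 6 mm above the table, on a rubber pad) under the middle of the empty bay; the other bay, 86 mm to -y, holds the spare pack.
- charger_bay (a point): middle of the empty bay's floor, 20 mm above the charger's origin, axes as the charger's. Socket as in the lamp (37.2 x 57.2 mm, rim 48 mm up, 3 mm bevels, lip at +x). The pack goes in tab to +x. Sprung contacts, 6 mm proud, push up with 3.5 N, 5.5 N when flush; the tooth gets under the lip only within 1.5 mm of the floor.
- spare_pack: the charged pack standing latched in the charger's other bay (the same shape as pack; its origin 86 mm to -y of charger_bay); leave it
- ring_cone: small wooden ring cone with one ring, 42 mm foot, 62 mm high, loose, between lamp and charger; origin at its foot
- ring_box: lidded ring box 52 x 52 x 41 mm, loose; origin under it
- polish_jar: amber jar with metal lid, 52 mm diameter, 58 mm high, loose; origin under it
- bracelet_bar: wooden T-shaped bracelet stand, 150 mm wide, 143 mm high, loose; origin under its foot
- pliers: jeweller's pliers 125 mm long lying flat, loose; origin near their rivet
- calculator: pocket calculator 125 x 78 x 10 mm, loose; origin under its middle
Mind the look-alikes: they are no part of the job. Leave any blue or red look-alike of the pack alone.

How it is judged:
By the outcome, as a careful person would: the job done as asked, in the order asked, and still so for the second after the job is handed in, with the robot touching nothing.
It also fails if it takes over 58 s, if anything falls off the work surface, if the arm or the gripper's body presses on something with over 40 N, if the wrist force passes 120 N, or if a joint passes its speed limit or range.

## Working session

There is one attempt and no reset: what is moved stays moved. The work goes in short steps, Python scripts to look and compute and a shell command to move; the robot and the scene stay as the last step left them, time stands still between calls to the robot, and variables do not carry over. Pictures are saved under pics/ and viewed, about 8 in all and at most 12, crops included, and the job is handed in when it is done.

```bash
ls; mkdir -p pics; cat > h.py <<'E'
import numpy as np, cv2
from workcell import bot
from scipy.spatial.transform import Rotation as R
def cloud(name, obs=None):
    """picture, depth, world xyz map"""
    if name=='wrist': obs=bot.get_obs()
    pic,d=bot.camera(name); m=bot.camera_model(name)
    v,u=np.mgrid[0:400,0:640]
    p=np.stack([(u-m['cx'])/m['fx']*d,(v-m['cy'])/m['fy']*d,d],-1)
    if name=='wrist':
        T=np.array(m['tool_from_camera']); p=p@T[:3,:3].T+T[:3,3]
        Rt=R.from_euler('xyz',obs['tcp_rot'],degrees=True).as_matrix(); p=p@Rt.T+np.array(obs['ee_pos'])
    else:
        Rc=cv2.Rodrigues(np.array(m['rvec'],float))[0]; p=(p-np.array(m['tvec']).ravel())@Rc
    p[d==0]=np.nan
    return pic,d,p
def save(n,pic): cv2.imwrite('pics/'+n,cv2.cvtColor(np.ascontiguousarray(pic),cv2.COLOR_RGB2BGR))
E
python3 - <<'E'
from h import *
print({k:np.round(v,3) for k,v in bot.get_obs().items()})
for c in ['top','scene']:
    pic,d,p=cloud(c); save(c+'1.png',pic); np.save(c+'_p.npy',p)
    for l in ['pack','lamp','charger','ring_cone','polish_jar','ring_box','bracelet_bar','pliers','calculator']:
        for r in bot.regions_of(c,l):
            q=p[r['pixels']]; q=q[~np.isnan(q[:,0])]
            if len(q): print(c,l,round(r['conf'],2),np.round(r['point']),'med',np.nanmedian(q,0).round(3),'lo',np.percentile(q,3,axis=0).round(3),'hi',np.percentile(q,97,axis=0).round(3))
E
```

```text
pics
{'time': np.float64(0.0), 'q': array([-6.4457e+01,  5.0120e+00,  1.0033e+01,  9.5100e+01,  1.0000e-03,
        9.0000e+01]), 'qd': array([ 0.047, -0.015, -0.051,  0.173,  0.016,  0.061]), 'joint_efforts': array([-0.000e+00, -5.204e+01,  4.648e+01,  1.700e-02, -0.000e+00,
       -0.000e+00]), 'ee_pos': array([ 0.237, -0.496,  0.231]), 'tcp_rot': array([-8.9999e+01,  7.9000e-02, -6.4457e+01]), 'wrist_force': array([ 0.728, -0.337, -0.439]), 'torque': array([ 0.029, -0.029, -0.042]), 'opening': np.float64(0.086)}
top pack 0.93 [240. 231.] med [0.433 0.238 0.088] lo [0.411 0.224 0.013] hi [0.46  0.27  0.096]
top pack 0.77 [182. 260.] med [0.592 0.163 0.106] lo [0.574 0.137 0.061] hi [0.618 0.19  0.112]
top pack 0.56 [229. 263.] med [0.455 0.148 0.089] lo [0.432 0.119 0.001] hi [0.479 0.174 0.095]
top lamp 0.56 [176. 221.] med [0.615 0.283 0.017] lo [0.534 0.116 0.003] hi [0.793 0.341 0.179]
top charger 0.55 [210. 383.] med [ 0.515 -0.178  0.032] lo [ 0.448 -0.248  0.023] hi [ 0.573 -0.116  0.074]
top ring_cone 0.66 [204. 314.] med [0.536 0.017 0.011] lo [ 0.521 -0.001  0.003] hi [0.
[... 1413 characters left out ...]
3 -0.297  0.035] lo [ 0.674 -0.349  0.   ] hi [ 0.731 -0.285  0.059]
scene ring_box 0.91 [247. 283.] med [0.7   0.038 0.036] lo [0.67  0.005 0.004] hi [0.716 0.054 0.042]
scene bracelet_bar 0.58 [326. 444.] med [0.657 0.477 0.129] lo [0.625 0.41  0.005] hi [0.681 0.544 0.144]
scene bracelet_bar 0.4 [196. 367.] med [0.376 0.024 0.008] lo [ 0.323  0.001 -0.002] hi [0.438 0.046 0.012]
scene pliers 0.51 [243. 346.] med [0.619 0.171 0.088] lo [0.609 0.151 0.065] hi [0.623 0.184 0.108]
scene pliers 0.49 [198. 366.] med [0.373 0.02  0.007] lo [ 0.323 -0.012 -0.003] hi [0.436 0.045 0.012]
scene calculator 0.85 [143. 248.] med [ 0.443 -0.444  0.009] lo [ 0.391 -0.502  0.001] hi [ 0.495 -0.386  0.014]
```

```bash
python3 - <<'E'
import cv2,numpy as np
a=cv2.imread('pics/top1.png')[130:280,190:440]; b=cv2.imread('pics/scene1.png')[130:330,230:480]
a=cv2.resize(a,None,fx=3.2,fy=3.2,interpolation=cv2.INTER_CUBIC)[:, :800];cv2.imwrite('pics/top1c.png',a)
cv2.imwrite('pics/scene1c.png',cv2.resize(b,None,fx=3,fy=3,interpolation=cv2.INTER_CUBIC)[:600,:800])
E
```

```text
(no output)
```

View pics/top1c.png

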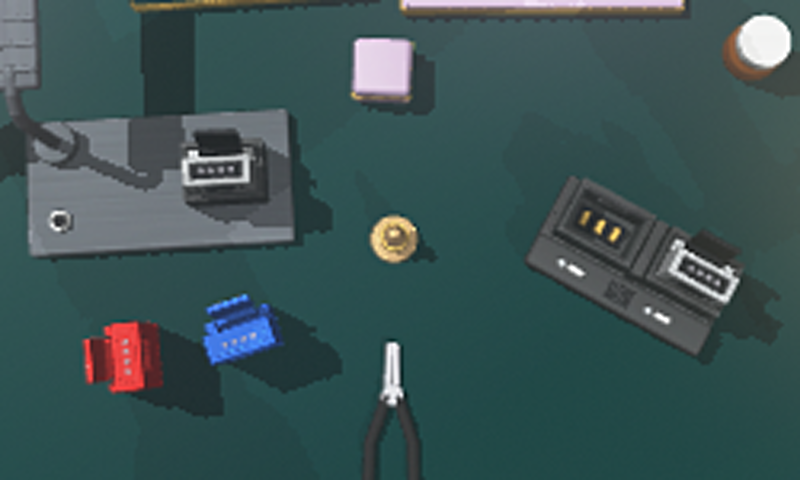

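View pics/scene1c.png

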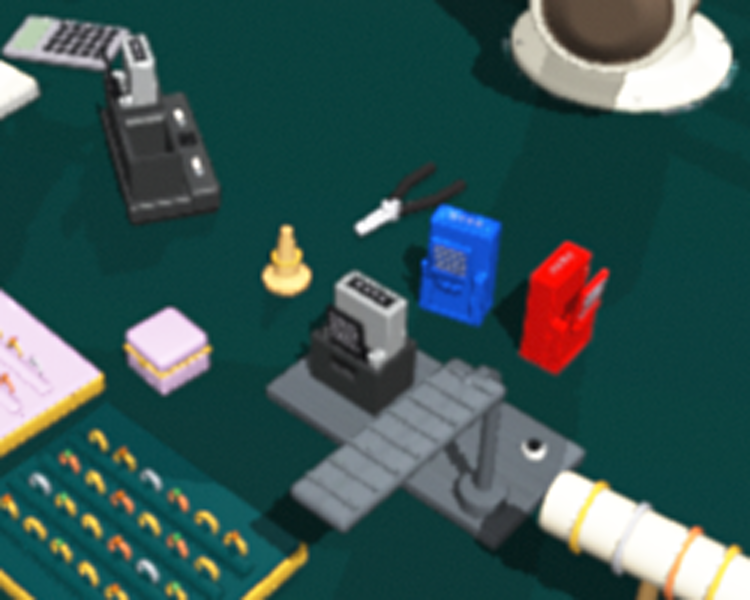

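The lamp's bay holds the grey pack with the black tab (top pixel row 182, col 260). Of the other candidates, blue (229,263) and red (240,231) are look-alikes, and the grey one at (~206,408) is the spare in the charger. So (182,260) is the right one: it is grey and sits in the lamp. The empty charger bay is at about (200,378), with its tab side towards +x.

```bash
python3 - <<'E'
from h import *
pic=cv2.cvtColor(cv2.imread('pics/top1.png'),cv2.COLOR_BGR2RGB); p=np.load('top_p.npy')
def rect(m,n):
    q=p[m]; q=q[~np.isnan(q[:,0])]; (c,s,a)=cv2.minAreaRect((q[:,:2]*1000).astype(np.float32)); print(n,len(q),np.round(c),np.round(s),round(a,1),'z',np.percentile(q[:,2],[10,50,90]).round(4))
v,u=np.mgrid[0:400,0:640]
br=pic.min(2)
for n,(r,c) in {'pack':(182,260),'spare':(214,408)}.items():
    w=(abs(v-r)<25)&(abs(u-c)<25)&(p[...,2]>.1)
    rect(w,n+' all'); 
    q=p[w]; print(np.c_[q[:,:2],pic[w].mean(1)/1000][::12].round(3).tolist()[:12])
    rect(w&(br>110),n+' grey')
    w2=(abs(v-r)<25)&(abs(u-c)<25)&(p[...,2]>.055)&(p[...,2]<.075); rect(w2,n+' rim')
x,y,z=np.moveaxis(p,-1,0)
rect((x>.5)&(x<.7)&(y>.08)&(y<.42)&(z>.012)&(z<.026),'lampbase')
rect((x>.4)&(x<.65)&(y>-.33)&(y<-.05)&(z>.017)&(z<.034),'charger base')
rect((x>.4)&(x<.65)&(y>-.205)&(y<-.05)&(z>.06)&(z<.08),'charger rim')
print(bot.camera_model('wrist'))
E
```

```text
pack all 237 [598. 164.] [47. 56.] 4.4 z [0.1045 0.1084 0.1114]
[[0.622, 0.165, 0.089], [0.62, 0.171, 0.061], [0.617, 0.173, 0.04], [0.601, 0.144, 0.15], [0.597, 0.167, 0.214], [0.595, 0.191, 0.23], [0.594, 0.159, 0.137], [0.592, 0.183, 0.082], [0.592, 0.151, 0.053], [0.589, 0.177, 0.111], [0.589, 0.146, 0.052], [0.586, 0.169, 0.155]]
pack grey 111 [587. 165.] [23. 54.] 4.6 z [0.1061 0.1084 0.1112]
pack rim 213 [594. 164.] [52. 69.] 1.7 z [0.0591 0.0629 0.0722]
spare all 271 [ 506. -240.] [56. 47.] 61.5 z [0.1081 0.1165 0.1199]
[[0.533, -0.235, 0.056], [0.527, -0.24, 0.051], [0.523, -0.247, 0.048], [0.52, -0.257, 0.058], [0.517, -0.261, 0.051], [0.515, -0.262, 0.05], [0.51, -0.211, 0.123], [0.507, -0.209, 0.128], [0.506, -0.239, 0.205], [0.504, -0.231, 0.057], [0.501, -0.215, 0.072], [0.501, -0.247, 0.224]]
spare grey 129 [ 497. -235.] [56. 25.] 59.1 z [0.1132 0.117  0.1199]
spare rim 332 [ 515. -217.] [117.  53.] 61.4 z [0.0626 0.0706 0.0737]
lampbase 2450 [590. 226.] [120. 235.] 2.9 z [0.013  0.0154 0.0185]
charger base 980 [ 511. -194.] [174.  89.] 60.2 z [0.024  0.0298 0.0327]
charger rim 296 [ 539. -175.] [95. 53.] 60.7 z [0.0661 0.0713 0.0746]
{'fx': 279.11309420844395, 'fy': 279.11309420844395, 'cx': 323.1558735070381, 'cy': 203.54540558989865, 'tool_from_camera': array([[ 9.99998941e-01, -3.13885900e-04, -1.42141057e-03,
         1.64052428e-05],
       [ 1.25687254e-03, -3.06397090e-01,  9.51902959e-01,
        -1.42695309e-01],
       [-7.34304981e-04, -9.51903737e-01, -3.06396371e-01,
         7.82173420e-02],
       [ 0.00000000e+00,  0.00000000e+00,  0.00000000e+00,
         1.00000000e+00]])}
```

```bash
r='x'; python3 -m jog '[[0,4.7,8.7,0.6,0,0,4.5],[0,4.7,8.7,0.6,0,0,4.5],[0,4.7,8.7,0.6,0,0,4.5],[0,4.7,8.7,0.6,0,0,4.5],[0,4.7,8.7,0.6,0,0,4.5]]' 30
python3 -m jog '[[0,4.7,8.7,0,0,0,4.5],[0,4.7,8.7,0,0,0,4.5],[0,4.7,8.7,0,0,0,4.5],[0,4.7,8.7,0,0,0,4.5],[0,4.7,8.7,0,0,0,4.5]]'
python3 -m jog '[[0,4.7,8.7,-1.2,0,0,4.4],[0,4.7,8.7,-1.2,0,0,4.4],[0,4.7,8.7,-1.2,0,0,4.4],[0,4.7,8.7,-1.2,0,0,4.4],[0,4.7,8.7,-1.2,0,0,4.4]]'
```

```text
time: 1.5
ee_pos: [0.3551, -0.2769, 0.2466]
tcp_rot: [-90.0, -0.0, -42.0]
wrist_force: [1.0, -1.5, 0.7]
opening: 0.0855
time: 2.0
ee_pos: [0.4728, -0.059, 0.2466]
tcp_rot: [-90.0, -0.0, -19.4]
wrist_force: [0.6, -0.6, 0.1]
opening: 0.0852
time: 2.5
ee_pos: [0.5903, 0.1584, 0.216]
tcp_rot: [-90.0, -0.0, 2.6]
wrist_force: [0.2, -0.8, 1.1]
opening: 0.0854
```

```bash
cat >> h.py <<'E'
def rect(q,n):
    q=q[~np.isnan(q[:,0])]; (c,s,a)=cv2.minAreaRect((q[:,:2]*1000).astype(np.float32)); print(n,len(q),np.round(c,1),np.round(s,1),round(a,1),'z',np.percentile(q[:,2],[10,50,90]).round(4))
E
python3 - <<'E'
from h import *
pic,d,p=cloud('wrist'); save('w1.png',pic); np.save('w1.npy',p); print(bot.get_obs()['ee_pos'],bot.get_obs()['tcp_rot'])
x,y,z=np.moveaxis(p,-1,0)
near=(abs(x-.593)<.06)&(abs(y-.164)<.06)
h=z[near]; print(np.histogram(h[~np.isnan(h)],bins=np.arange(0,.13,.005)))
br=pic.min(2)
t=near&(z>.1)
rect(p[t],'top all'); rect(p[t&(br>110)],'grey'); rect(p[t&(br<80)],'dark'); rect(p[near&(z>.058)&(z<.072)],'rim')
E
```

```text
[0.59219166 0.16371104 0.21248607] [-89.91051764   0.11985775   2.73320795]
(array([  33,    0, 2081, 3019,   80,   45,   30,   29,   27,   50,   44,
         87,  693,  214,  210,   58,   59,   65,   69,   66,   78, 1463,
        206,    0,    0]), array([0.   , 0.005, 0.01 , 0.015, 0.02 , 0.025, 0.03 , 0.035, 0.04 ,
       0.045, 0.05 , 0.055, 0.06 , 0.065, 0.07 , 0.075, 0.08 , 0.085,
       0.09 , 0.095, 0.1  , 0.105, 0.11 , 0.115, 0.12 , 0.125]))
top all 30994 [592.9 165.2] [120.8  55.3] 2.4 z [0.2452 0.2941 0.3078]
grey 2236 [593.5 165.3] [118.9  55.3] 2.4 z [0.1079 0.2388 0.2662]
dark 27424 [593.  164.6] [ 42.8 120. ] 89.9 z [0.2555 0.2958 0.3083]
rim 1000 [594.  165.1] [51.  68.9] 2.8 z [0.0612 0.0633 0.0691]
```

View pics/w1.png

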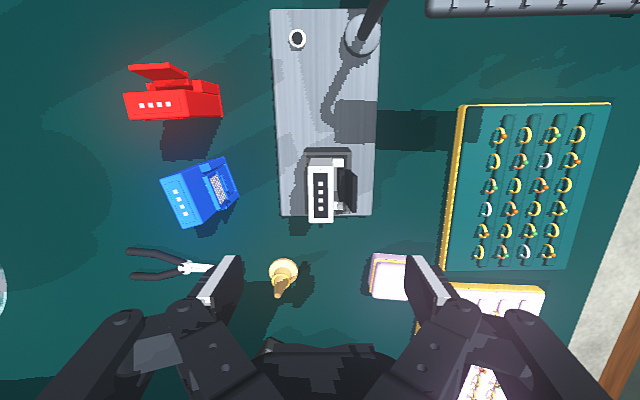

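The wrist view shows the grey pack in the lamp bay at about (row 190, col 320). Its black tab is at col 347, on the +x side. The arm has settled, and nothing stands between the fingers and the pack.

```bash
python3 - <<'E'
from h import *
pic=cv2.cvtColor(cv2.imread('pics/w1.png'),cv2.COLOR_BGR2RGB); p=np.load('w1.npy')
x,y,z=np.moveaxis(p,-1,0); br=pic.min(2)
near=(abs(x-.595)<.045)&(abs(y-.164)<.05)
t=near&(z>.1035)&(z<.115)
rect(p[t],'top all'); rect(p[t&(br>90)],'grey'); rect(p[near&(z>.06)&(z<.066)],'rim')
c,s=np.cos(np.radians(2.7)),np.sin(np.radians(2.7))
lx=(x-.593)*c+(y-.164)*s; ly=-(x-.593)*s+(y-.164)*c
for n,m in {'top':t&(abs(ly)<.012),'tall':t}.items():
    print(n,'lx',np.percentile(lx[m],[1,5,50,95,99]).round(4),'ly',np.percentile(ly[m],[1,5,50,95,99]).round(4))
h=np.histogram(lx[t],bins=np.arange(-.024,.034,.002)); print(h[0],h[1][0]); print([round(float(np.median(z[t&(lx>a)&(lx<a+.01)])),4) for a in (-.018,-.008,.018)])
b=near&(z>.01)&(z<.025); print('base z',np.median(z[b]))
# base plate
w=(z>.008)&(z<.026)&(x>.5)&(x<.7)&(y>.08)&(y<.36); rect(p[w],'base')
E
python3 -m jog '[[0,0,0,0,0,0,0]]'
```

```text
top all 1687 [598.5 165.5] [46.4 55.3] 2.4 z [0.1066 0.1088 0.1101]
grey 988 [598.5 165.5] [46.4 55.3] 2.4 z [0.1073 0.1086 0.1098]
rim 701 [594. 165.] [51.  68.7] 2.8 z [0.0613 0.0629 0.064 ]
top lx [-0.0175 -0.0164 -0.0035  0.027   0.0283] ly [-0.0117 -0.0106  0.0004  0.0109  0.0118]
tall lx [-0.0173 -0.0161 -0.0036  0.0262  0.0281] ly [-0.0258 -0.0228  0.0032  0.0265  0.0286]
[  0   0   0  97 118 125 125 133 127 116 116 116 121 153 125   4   0   0
   0   0   0   0   0  33  80  79  19   0] -0.024
[0.1089, 0.1094, 0.1064]
base z 0.015253008984562777
base 16348 [590.  227.3] [120.2 234.6] 3.0 z [0.0142 0.0153 0.0164]
time: 2.65
ee_pos: [0.5899, 0.1587, 0.214]
tcp_rot: [-90.0, 0.2, 2.7]
wrist_force: [0.3, -1.4, 0.3]
opening: 0.0855
```

```bash
python3 -m jog '[[0,0.3,0.26,-1.5,0,0,0.04],[0,0.32,0.26,-3,0,0,0.04],[0,0.32,0.26,-4.4,0,0,0.04],[0.2,0.32,0.26,-5.4,0,0,0.04],[0.38,0.32,0.26,-5.8,0,0,0.04]]' 25
python3 -m jog '[[0.38,0,0,0,0,0,0],[0.38,0,0,0,0,0,0],[0.38,0,0,0,0,0,0]]'
python3 - <<'E'
from h import *
pic,d,p=cloud('wrist'); save('w2.png',cv2.resize(pic[120:340,200:460],None,fx=2.6,fy=2.6)); o=bot.get_obs(); print(o['ee_pos'],o['tcp_rot'],o['opening'],o['wrist_force'])
np.save('w2.npy',p)
E
```

```text
time: 3.15
ee_pos: [0.5962, 0.1614, 0.069]
tcp_rot: [-90.0, 0.2, 2.7]
wrist_force: [-0.4, -1.4, -1.5]
opening: 0.0591
time: 3.45
ee_pos: [0.5986, 0.1628, 0.0734]
tcp_rot: [-90.0, -0.2, 2.7]
wrist_force: [-0.2, 0.5, 0.4]
opening: 0.0529
[0.59848647 0.16285339 0.07315409] [-89.96869682  -0.14714732   2.73466121] 0.052618760685573744 [-0.30426548  0.42970305 -0.57076103]
```

View pics/w2.png

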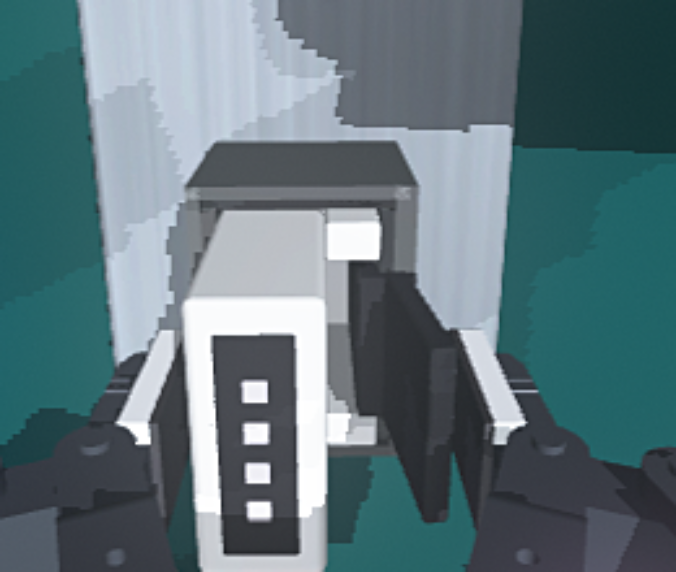

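Both fingers straddle the upper case. The grey back is near the left pad (crop col ~185) and the black thumb pad near the right pad (~450), with small gaps on both sides. I'll measure the offset in the tool frame.

```bash
python3 - <<'E'
from h import *
p=np.load('w2.npy'); o=bot.get_obs()
Rt=R.from_euler('xyz',o['tcp_rot'],degrees=True).as_matrix()
t=(p-np.array(o['ee_pos']))@Rt   # tool coords x jaw, y down, z ~ +y world
x,y,z=np.moveaxis(t,-1,0)
top=(abs(x)<.04)&(y<-.031)&(y>-.04)&(abs(z)<.035)
print('h',np.histogram(x[top],bins=np.arange(-.03,.031,.002)))
g=top&(x<.006)
print('case x',np.percentile(x[g],[1,99]).round(4),'z',np.percentile(z[g],[1,99]).round(4),'y',np.median(y[g]).round(4))
rect(p[g],'case')
q=top&(x>.008)&(abs(z)<.017); print('tab x',np.percentile(x[q],[1,50,99]).round(4),'z',np.percentile(z[top&(x>.012)],[1,99]).round(4))
r=(abs(x)<.04)&(abs(z)<.06)&(p[...,2]>.06)&(p[...,2]<.0655)
rect(p[r],'rim')
for a in (-.004,-.008,-.012,-.016,-.02,-.024):
    m=(abs(y-a)<.002)&(abs(z)<.01); xs=x[m]; 
    l=xs[(xs<-.0)&(xs>-.04)]; rr=xs[(xs>.015)&(xs<.04)]; print(a,np.sort(l)[::max(1,len(l)//6)].round(4),np.sort(rr)[::max(1,len(rr)//6)].round(4))
E
```

```text
h (array([ 55, 242,   0, 167, 470, 475, 480, 490, 490, 494, 493, 494, 505,
       491, 473, 209,   0,   0,   0,   0,   0,   0,   0,   9, 331, 300,
       149,   0, 240,  49]), array([-3.00000000e-02, -2.80000000e-02, -2.60000000e-02, -2.40000000e-02,
       -2.20000000e-02, -2.00000000e-02, -1.80000000e-02, -1.60000000e-02,
       -1.40000000e-02, -1.20000000e-02, -1.00000000e-02, -8.00000000e-03,
       -6.00000000e-03, -4.00000000e-03, -2.00000000e-03,  2.77555756e-17,
        2.00000000e-03,  4.00000000e-03,  6.00000000e-03,  8.00000000e-03,
        1.00000000e-02,  1.20000000e-02,  1.40000000e-02,  1.60000000e-02,
        1.80000000e-02,  2.00000000e-02,  2.20000000e-02,  2.40000000e-02,
        2.60000000e-02,  2.80000000e-02,  3.00000000e-02]))
case x [-0.0352  0.0006] z [-0.0244  0.0301] y -0.0359
case 6167 [578.7 164.1] [40.5 56.9] 2.8 z [0.1077 0.109  0.1101]
tab x [0.0181 0.022  0.0392] z [-0.0147  0.02  ]
rim 1817 [594.  164.4] [51.5 70.4] 2.7 z [0.0609 0.0629 0.064 ]
-0.004 [] [0.0265]
-0.008 [] [0.015  0.0151 0.0151 0.0151 0.0151 0.0152 0.0155]
-0.012 [-0.0393 -0.0384 -0.0378 -0.0373 -0.0368 -0.0364 -0.0357 -0.0353] [0.0151 0.0153 0.0154 0.0155 0.0157 0.0361 0.0382]
-0.016 [-0.0398 -0.0389 -0.0378 -0.0369 -0.0358 -0.0349 -0.0264] [0.0155 0.0159 0.0161 0.0163 0.0266 0.037  0.0396]
-0.02 [-0.0398 -0.0381 -0.0365 -0.0266 -0.0265 -0.0265 -0.0264] [0.0161 0.0165 0.0167 0.0263 0.0265 0.0364 0.0395]
-0.024 [-0.04   -0.038  -0.0363 -0.0266 -0.0265 -0.0264 -0.0263] [0.0167 0.0171 0.0173 0.0263 0.0265 0.036  0.0397]
```

```bash
python3 -m jog '[[0.38,-0.02,0.09,-0.12,0,0,0],[0.42,-0.02,0.09,-0.12,0,0,0],[0.44,-0.02,0.09,-0.12,0,0,0],[0.44,-0.02,0.09,-0.12,0,0,0],[0.44,-0.02,0.09,-0.12,0,0,0]]' 25
python3 -m jog '[[0.455,0,0,0,0,0,0],[0.455,0,0,0,0,0,0],[0.455,0,0,0,0,0,0]]'
python3 -m jog '[[0.47,0,0,0,0,0,0],[0.47,0,0,0,0,0,0],[0.47,0,0,0,0,0,0]]'
```

```text
time: 4.0
ee_pos: [0.5973, 0.1651, 0.0684]
tcp_rot: [-90.0, -0.0, 2.7]
wrist_force: [0.9, 0.9, 0.5]
opening: 0.0473
time: 4.3
ee_pos: [0.5973, 0.165, 0.0684]
tcp_rot: [-90.0, -0.0, 2.7]
wrist_force: [0.7, 2.0, 0.5]
opening: 0.0464
time: 4.6
ee_pos: [0.5972, 0.165, 0.0684]
tcp_rot: [-90.0, -0.0, 2.7]
wrist_force: [1.3, -0.6, 2.0]
opening: 0.045
```

```bash
python3 -m jog '[[0.485,-0.02,0,0,0,0,0],[0.485,-0.02,0,0,0,0,0],[0.485,-0.02,0,0,0,0,0]]'
python3 -m jog '[[0.5,-0.025,0,0,0,0,0],[0.5,-0.025,0,0,0,0,0],[0.5,-0.025,0,0,0,0,0]]'
```

```text
time: 4.9
ee_pos: [0.5967, 0.165, 0.0684]
tcp_rot: [-90.0, -0.0, 2.7]
wrist_force: [2.4, -0.3, 1.3]
opening: 0.044
time: 5.2
ee_pos: [0.5962, 0.165, 0.0684]
tcp_rot: [-90.0, -0.0, 2.7]
wrist_force: [1.4, -0.1, 1.7]
opening: 0.0428
```

```bash
python3 -m jog '[[0.515,-0.026,0,0.01,0,0,0],[0.515,-0.026,0,0.01,0,0,0],[0.515,-0.026,0,0.01,0,0,0]]'
python3 -m jog '[[0.53,-0.026,0,0.01,0,0,0],[0.53,-0.026,0,0.01,0,0,0],[0.53,-0.026,0,0.01,0,0,0]]'
```

```text
time: 5.5
ee_pos: [0.5955, 0.165, 0.0686]
tcp_rot: [-90.0, -0.0, 2.7]
wrist_force: [2.2, -0.1, 2.0]
opening: 0.0416
time: 5.8
ee_pos: [0.5948, 0.165, 0.0688]
tcp_rot: [-90.0, -0.0, 2.7]
wrist_force: [2.7, -0.4, 2.2]
opening: 0.0404
```

```bash
python3 -m jog '[[0.545,-0.012,0,0.01,0,0,0],[0.545,-0.012,0,0.01,0,0,0],[0.545,-0.012,0,0.01,0,0,0]]'
python3 -m jog '[[0.56,-0.02,0,0.01,0,0,0],[0.56,-0.02,0,0.01,0,0,0],[0.56,-0.02,0,0.01,0,0,0]]'
```

```text
time: 6.1
ee_pos: [0.5945, 0.165, 0.0691]
tcp_rot: [-90.0, -0.0, 2.7]
wrist_force: [3.2, -0.6, 2.6]
opening: 0.039
time: 6.4
ee_pos: [0.594, 0.165, 0.0693]
tcp_rot: [-90.0, -0.0, 2.7]
wrist_force: [4.5, 0.2, 2.5]
opening: 0.0377
```

```bash
python3 -m jog '[[0.56,0.02,0,0,0,0,0],[0.56,0.02,0,0,0,0,0],[0.56,0.02,0,0,0,0,0]]'
python3 -m jog '[[0.57,0.01,0,0,0,0,0],[0.57,0.01,0,0,0,0,0],[0.57,0.01,0,0,0,0,0]]'
```

```text
time: 6.7
ee_pos: [0.5941, 0.165, 0.0691]
tcp_rot: [-90.0, 0.0, 2.7]
wrist_force: [1.1, 0.6, 3.0]
opening: 0.0377
time: 7.0
ee_pos: [0.5941, 0.165, 0.0692]
tcp_rot: [-90.0, 0.1, 2.7]
wrist_force: [-3.8, -0.4, 4.2]
opening: 0.037
```

```bash
python3 -m jog '[[0.58,-0.025,0,0,0,0,0],[0.58,-0.025,0,0,0,0,0],[0.58,-0.025,0,0,0,0,0]]'
python3 -m jog '[[0.59,-0.018,0,0.01,0,0,0],[0.59,-0.018,0,0.01,0,0,0],[0.59,-0.018,0,0.01,0,0,0]]'
```

```text
time: 7.3
ee_pos: [0.5938, 0.165, 0.0693]
tcp_rot: [-90.0, 0.0, 2.7]
wrist_force: [-3.7, -1.0, 4.7]
opening: 0.0365
time: 7.6
ee_pos: [0.5935, 0.165, 0.0695]
tcp_rot: [-90.0, 0.0, 2.7]
wrist_force: [-2.7, -0.4, 5.1]
opening: 0.0356
```

```bash
python3 -m jog '[[0.6,-0.03,0,0.02,0,0,0],[0.6,-0.03,0,0.02,0,0,0],[0.6,-0.03,0,0.02,0,0,0]]'
python3 -m jog '[[0.63,-0.018,0,0.01,0,0,0],[0.63,-0.018,0,0.01,0,0,0],[0.63,-0.018,0,0.01,0,0,0]]' 30
```

```text
time: 7.9
ee_pos: [0.5932, 0.165, 0.07]
tcp_rot: [-90.0, -0.0, 2.7]
wrist_force: [0.2, -1.1, 1.7]
opening: 0.0354
time: 8.2
ee_pos: [0.5929, 0.165, 0.0705]
tcp_rot: [-90.0, -0.1, 2.7]
wrist_force: [3.4, -0.9, 2.1]
opening: 0.0348
```

```bash
python3 -m jog '[[0.7,0.015,0,0,0,0,0],[0.7,0.015,0,0,0,0,0],[0.7,0.015,0,0,0,0,0]]' 30
python3 -m jog '[[0.7,0,0,0.04,0,0,0],[0.7,0,0,0.08,0,0,0],[0.7,0,0,0.12,0,0,0],[0.7,0,0,0.16,0,0,0],[0.7,0,0,0.16,0,0,0]]'
```

```text
time: 8.5
ee_pos: [0.5929, 0.165, 0.0704]
tcp_rot: [-90.0, -0.0, 2.7]
wrist_force: [3.8, -0.2, 1.6]
opening: 0.0347
time: 9.0
ee_pos: [0.5929, 0.165, 0.0743]
tcp_rot: [-90.0, -0.0, 2.7]
wrist_force: [4.4, 0.2, 1.8]
opening: 0.0349
```

```bash
python3 -m jog '[[0.7,0.02,0,0,0,0,0],[0.7,0.02,0,0,0,0,0]]'
python3 -m jog '[[0.7,0,0,0.08,0,0,0],[0.7,0,0,0.16,0,0,0],[0.7,0,0,0.24,0,0,0],[0.7,0,0,0.32,0,0,0],[0.7,0,0,0.4,0,0,0]]'
```

```text
time: 9.2
ee_pos: [0.593, 0.165, 0.0742]
tcp_rot: [-90.0, 0.0, 2.7]
wrist_force: [3.3, -0.3, 0.4]
opening: 0.0346
time: 9.7
ee_pos: [0.593, 0.165, 0.0842]
tcp_rot: [-90.0, 0.0, 2.7]
wrist_force: [3.2, 0.6, -5.2]
opening: 0.0351
```

```bash
python3 -m jog '[[0.7,0.02,0,0.1,0,0,0],[0.7,0.02,0,0.25,0,0,0],[0.7,0.02,0,0.4,0,0,0],[0.7,0.02,0,0.55,0,0,0],[0.7,0.02,0,0.7,0,0,0]]'
python3 -m jog '[[0.7,0,0,0.15,0,0,0],[0.7,0,0,0.3,0,0,0],[0.7,0,0,0.5,0,0,0],[0.7,0,0,0.7,0,0,0],[0.7,0,0,0.9,0,0,0]]'
python3 -m jog '[[0.7,0,0,0.2,0,0,0],[0.7,0,0,0.5,0,0,0],[0.7,0,0,1.0,0,0,0],[0.7,0,0,2,0,0,0],[0.7,0,0,3,0,0,0]]'
```

```text
time: 10.2
ee_pos: [0.5936, 0.165, 0.1022]
tcp_rot: [-90.0, 0.0, 2.7]
wrist_force: [-0.4, 0.1, -3.3]
opening: 0.0346
time: 10.7
ee_pos: [0.5938, 0.165, 0.1248]
tcp_rot: [-90.0, -0.0, 2.7]
wrist_force: [-0.1, -0.7, -3.3]
opening: 0.0349
time: 11.2
ee_pos: [0.5935, 0.1649, 0.2007]
tcp_rot: [-90.0, 0.0, 2.7]
wrist_force: [1.5, 0.2, -3.0]
opening: 0.035
```

```bash
python3 -m jog '[[0.7,-0.2,-0.6,0.4,0,0,-0.3],[0.7,-0.6,-1.6,0.8,0,0,-0.9],[0.7,-1.2,-3,0.8,0,0,-1.6],[0.7,-1.8,-4.5,0.8,0,0,-2.4],[0.7,-2.5,-6,0.8,0,0,-3.2]]'
python3 -m jog '[[0.7,-0.6,-1.5,0,0,0,-0.8],[0.7,-1.2,-3,0,0,0,-1.6],[0.7,-1.9,-4.6,0,0,0,-2.4],[0.7,-2.4,-5.7,0,0,0,-3],[0.7,-2.66,-6.24,0,0,0,-3.24]]'
python3 -m jog '[[0.7,0,0,0,0,0,0],[0.7,0,0,0,0,0,0],[0.7,0,0,0,0,0,0]]'
python3 - <<'E'
from h import *
pic,d,p=cloud('wrist'); save('w3.png',pic); np.save('w3.npy',p); o=bot.get_obs(); print(o['ee_pos'],o['tcp_rot'],o['opening'])
x,y,z=np.moveaxis(p,-1,0); 
Rt=R.from_euler('xyz',o['tcp_rot'],degrees=True).as_matrix(); t=(p-np.array(o['ee_pos']))@Rt
T=t[...,0]>.035
rect(p[T&(x>.35)&(x<.65)&(y>-.33)&(y<-.05)&(z>.018)&(z<.03)],'base')
a=np.radians(-29.5); lx=(x-.544)*np.cos(a)+(y+.163)*np.sin(a); ly=-(x-.544)*np.sin(a)+(y+.163)*np.cos(a)
w=T&(abs(lx)<.04)&(abs(ly)<.043)&(z>.064)&(z<.08)
rect(p[w],'rim')
w2=(abs(ly+.086)<.035)&(abs(lx)<.04)&(z>.112)&(z<.125); rect(p[w2],'spare top')
e=(abs(ly)<.034)&(abs(lx)<.024)&(z>.01)&(z<.05); rect(p[e],'inside')
E
```

```text
time: 11.7
ee_pos: [0.5302, 0.0133, 0.2194]
tcp_rot: [-90.0, -0.0, -13.5]
wrist_force: [0.2, -0.7, -2.1]
opening: 0.0347
time: 12.2
ee_pos: [0.463, -0.1435, 0.2197]
tcp_rot: [-90.0, -0.0, -29.8]
wrist_force: [0.9, 0.7, -3.2]
opening: 0.0345
time: 12.5
ee_pos: [0.4649, -0.1405, 0.2193]
tcp_rot: [-90.0, 0.0, -29.4]
wrist_force: [-0.5, 0.1, -1.9]
opening: 0.0351
[ 0.46496813 -0.14036887  0.21928006] [-8.99942754e+01  6.09339504e-03 -2.93948102e+01] 0.0346054448008718
base 1309 [ 523.1 -186.4] [148.2  77. ] 60.3 z [0.0245 0.0257 0.0289]
rim 1882 [ 542.9 -167.1] [77.9 52.4] 59.8 z [0.0677 0.0722 0.074 ]
spare top 1236 [ 506.9 -240.1] [55.6 46.7] 60.9 z [0.1148 0.1176 0.1188]
inside 1432 [ 542.7 -163.4] [60.3 46.1] 60.5 z [0.0254 0.0315 0.0438]
```

View pics/w3.png

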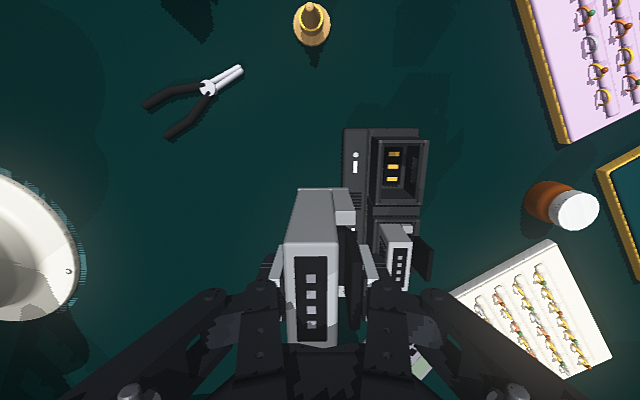

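The wrist view shows the charger's empty bay at (170,400) and the spare at (260,398), tab to the image right. The held pack (245,310) also has its tab to the right, so the orientation is correct. Next I'll refine the bay pose from the rim.

```bash
python3 - <<'E'
from h import *
p=np.load('w3.npy'); x,y,z=np.moveaxis(p,-1,0)
for a in (-29,-30):
    a_=np.radians(a); lx=((x-.5445)*np.cos(a_)+(y+.163)*np.sin(a_))*1e3; ly=(-(x-.5445)*np.sin(a_)+(y+.163)*np.cos(a_))*1e3
    r=(abs(lx)<32)&(abs(ly)<42)&(z>.0695)&(z<.077)
    print(a,'rim outer lx',np.percentile(lx[r],[.5,2,98,99.5]).round(1),'ly',np.percentile(ly[r],[.5,2,98,99.5]).round(1), 'z',np.percentile(z[r],[5,50,95]).round(4))
    rect(p[r],'r')
    # outer edge lines: right (+x) edge slope & far edge slope, and inner hole
    bins=np.arange(-30,31,6); e=[lx[r&(abs(ly-b)<3)].max().round(1) if (r&(abs(ly-b)<3)).sum()>5 else 0 for b in bins]; print(' +x edge vs ly',e)
    e=[ly[r&(abs(lx-b)<3)].max().round(1) if (r&(abs(lx-b)<3)).sum()>5 else 0 for b in range(-21,22,6)]; print(' +y edge vs lx',e)
    e=[ly[r&(abs(lx-b)<3)].min().round(1) if (r&(abs(lx-b)<3)).sum()>5 else 0 for b in range(-21,22,6)]; print(' -y edge vs lx',e)
    f=(abs(lx)<17)&(abs(ly)<27)&(z<.05); print(' floor z',np.percentile(z[f],[5,50,95]).round(4))
    s=(abs(lx)<32)&(abs(ly+86)<32)&(z>.113)&(z<.125); print(' spare lx',np.percentile(lx[s],[.5,99.5]).round(1),'ly',np.percentile(ly[s],[.5,99.5]).round(1))
# held pack bottom not visible; pack case top in tool frame
o=bot.get_obs(); Rt=R.from_euler('xyz',o['tcp_rot'],degrees=True).as_matrix(); t=(p-np.array(o['ee_pos']))@Rt
g=(abs(t[...,0]+.008)<.02)&(t[...,1]<-.03)&(t[...,1]>-.047)&(abs(t[...,2])<.04)
print('held case tool x',np.percentile(t[g][:,0],[1,99]).round(4),'z',np.percentile(t[g][:,2],[1,99]).round(4),'y',np.percentile(t[g][:,1],[10,50,90]).round(4)); q=t[g]; (c,s,a)=cv2.minAreaRect((q[:,[0,2]]*1000).astype(np.float32)); print(c,s,a)
h=(t[...,0]<.01)&(t[...,0]>-.03)&(t[...,2]>.02)&(t[...,2]<.035)&(t[...,1]>-.045)&(t[...,1]<.06); print('front face z vs y:',[(b,np.round(np.median(t[h&(abs(t[...,1]-b)<.005)][:,2]),4)) for b in (-.03,-.01,.01,.03,.045)])
E
```

```text
-29 rim outer lx [-24.8 -24.5  26.2  26.7] ly [-41.4 -40.4  33.6  33.8] z [0.07   0.0729 0.0744]
r 1453 [ 543.2 -166.7] [75.8 52.2] 59.8 z [0.0704 0.0729 0.0742]
 +x edge vs ly [np.float64(26.0), np.float64(26.3), np.float64(26.4), np.float64(26.1), np.float64(26.7), np.float64(26.9), np.float64(26.8), np.float64(27.1), np.float64(26.9), np.float64(26.6), np.float64(26.9)]
 +y edge vs lx [np.float64(33.9), np.float64(33.9), np.float64(33.8), np.float64(33.8), np.float64(33.7), np.float64(33.6), np.float64(33.6), np.float64(33.6)]
 -y edge vs lx [np.float64(-41.3), np.float64(-41.4), np.float64(-41.3), np.float64(-41.4), np.float64(-41.5), np.float64(-41.4), np.float64(-41.6), np.float64(-41.6)]
 floor z [0.0249 0.0312 0.0328]
 spare lx [-18.6  27.4] ly [-111.5  -58.2]
-30 rim outer lx [-24.9 -24.5  26.2  26.7] ly [-41.5 -40.4  33.6  33.8] z [0.07   0.0729 0.0744]
r 1453 [ 543.2 -166.7] [75.8 52.2] 59.8 z [0.0704 0.0729 0.0742]
 +x edge vs ly [np.float64(26.6), np.float64(26.8), np.float64(26.7), np.float64(26.3), np.float64(26.8), np.float64(26.3), np.float64(26.8), np.float64(26.9), np.float64(26.6), np.float64(26.2), np.float64(26.4)]
 +y edge vs lx [np.float64(33.5), np.float64(33.6), np.float64(33.7), np.float64(33.7), np.float64(33.7), np.float64(33.8), np.float64(33.8), np.float64(33.9)]
 -y edge vs lx [np.float64(-41.6), np.float64(-41.6), np.float64(-41.5), np.float64(-41.4), np.float64(-41.4), np.float64(-41.3), np.float64(-41.3), np.float64(-41.2)]
 floor z [0.025  0.0312 0.0328]
 spare lx [-17.3  28.8] ly [-111.5  -58.2]
held case tool x [-0.0243  0.0063] z [-0.0253  0.0276] y [-0.0393 -0.0382 -0.0364]
(-7.957456588745117, 0.1603374481201172) (39.909690856933594, 55.90562057495117) 0.012659091502428055
front face z vs y: [(-0.03, np.float64(0.0273)), (-0.01, np.float64(0.0273)), (0.01, np.float64(0.0274)), (0.03, np.float64(0.0274)), (0.045, np.float64(0.0274))]
```

```bash
python3 -m jog '[[0.7,0.7,-0.2,0,0,0,-0.02],[0.7,1.6,-0.46,0,0,0,-0.02],[0.7,2.5,-0.72,0,0,0,-0.02],[0.7,3,-0.86,0,0,0,-0.02],[0.7,3.17,-0.92,-0.3,0,0,-0.02]]'
python3 -m jog '[[0.7,0,0,-0.8,0,0,0],[0.7,0,0,-1.7,0,0,0],[0.7,0,0,-2.5,0,0,0],[0.7,0,0,-2.9,0,0,0],[0.7,0,0,-3,0,0,0]]'
python3 -m jog '[[0.7,0,0,0,0,0,0],[0.7,0,0,0,0,0,0],[0.7,0,0,0,0,0,0]]'
python3 - <<'E'
from h import *
o=bot.get_obs(); print(o['ee_pos'],o['tcp_rot'])
for c in ('wrist','scene'):
    pic,d,p=cloud(c); save(c+'4.png',pic); np.save(c+'4.npy',p)
a=cv2.resize(cv2.imread('pics/scene4.png')[110:230,240:340],None,fx=4.5,fy=4.5,interpolation=cv2.INTER_CUBIC)
b=cv2.resize(cv2.imread('pics/wrist4.png')[60:400,230:420],None,fx=1.6,fy=1.59)
cv2.imwrite('pics/c4.png',np.hstack([a[:540],b[:540]])[:, :800])
E
```

```text
time: 13.05
ee_pos: [0.5456, -0.1635, 0.2116]
tcp_rot: [-90.0, -0.0, -29.5]
wrist_force: [-0.3, 0.6, -3.8]
opening: 0.0346
time: 13.55
ee_pos: [0.5432, -0.1634, 0.1354]
tcp_rot: [-90.0, 0.1, -29.5]
wrist_force: [-0.2, -0.7, -2.5]
opening: 0.0345
time: 13.85
ee_pos: [0.5445, -0.1641, 0.1378]
tcp_rot: [-90.0, -0.1, -29.6]
wrist_force: [-0.3, -0.1, -2.5]
opening: 0.0347
[ 0.54445414 -0.16409223  0.13783228] [-8.99788144e+01 -8.60235822e-02 -2.95555768e+01]
```

View pics/c4.png

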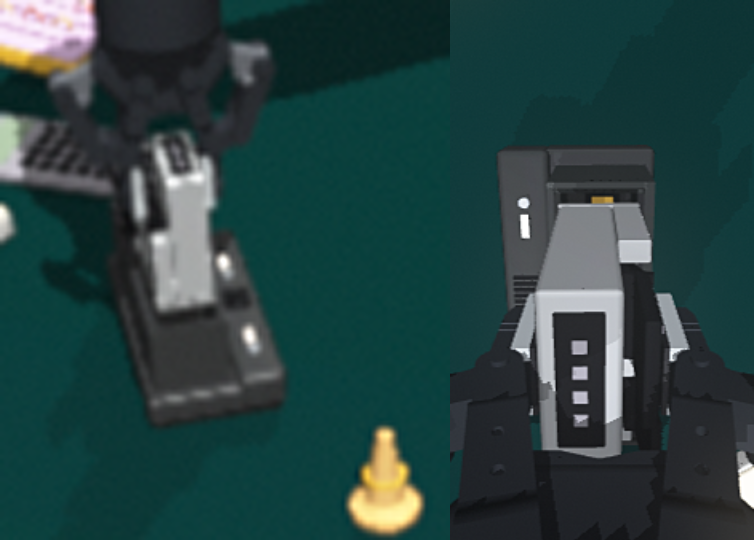

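The pack hangs over the empty bay. The wrist crop shows its foot (rows ~205) inside the rim opening, with gold contacts visible in front of it. I'll check the offset in this same view.

```bash
python3 - <<'E'
from h import *
p=np.load('wrist4.npy'); o=bot.get_obs(); Rt=R.from_euler('xyz',o['tcp_rot'],degrees=True).as_matrix(); t=(p-np.array(o['ee_pos']))@Rt*1e3
x,y,z=np.moveaxis(t,-1,0); wz=p[...,2]
r=(wz>.0715)&(wz<.0765)&(abs(x)<35)&(z>15)&(z<45)
print('rim x',np.percentile(x[r],[.5,2,98,99.5]).round(1),'z',np.percentile(z[r],[1,50,99]).round(1),r.sum())
print('outer front z by x',[z[r&(abs(x-b)<3)].max().round(1) for b in (-18,-9,0,9,18)])
i=r&(z<27); print('side walls x inner/outer',np.percentile(x[i&(x<0)],[2,98]).round(1) if (i&(x<0)).sum() else '',np.percentile(x[i&(x>0)],[2,98]).round(1) if (i&(x>0)).sum() else '')
# pack foot: front face
f=(abs(x)<25)&(z>20)&(z<32)&(y>15)&(y<50)
print('pack front z',np.median(z[f]).round(1),'x',np.percentile(x[f],[.5,99.5]).round(1)); m=f&(y>40); print('low foot x',np.percentile(x[m],[.5,99.5]).round(1),'maxy',y[f].max().round(1))
E
```

```text
rim x [-25.  -24.7  25.7  26. ] z [15.6 31.4 35.3] 694
outer front z by x [np.float64(35.6), np.float64(35.3), np.float64(35.2), np.float64(35.2), np.float64(35.5)]
side walls x inner/outer [-25.  -20.5] [19.6 25.9]
pack front z 27.6 x [-17.6  17.3]
low foot x [-17.9  17.3] maxy 50.0
```

```bash
python3 -m jog '[[0.7,0.04,0.026,-0.1,0,0,0],[0.7,0.04,0.026,-0.2,0,0,0],[0.7,0.04,0.026,-0.3,0,0,0],[0.7,0.04,0.026,-0.4,0,0,0],[0.7,0.04,0.026,-0.4,0,0,0]]'
python3 -m jog '[[0.7,0,0,-0.06,0,0,0],[0.7,0,0,-0.12,0,0,0],[0.7,0,0,-0.18,0,0,0],[0.7,0,0,-0.18,0,0,0]]'
```

```text
time: 14.45
ee_pos: [0.5448, -0.1633, 0.1262]
tcp_rot: [-90.0, 0.0, -29.6]
wrist_force: [-0.3, 0.0, -3.1]
opening: 0.0346
time: 14.85
ee_pos: [0.5449, -0.1633, 0.122]
tcp_rot: [-90.0, 0.0, -29.6]
wrist_force: [-0.1, 0.2, -3.1]
opening: 0.0347
```

No contact and forces are clean, so I'll keep feeling it in.

```bash
python3 -m jog '[[0.7,0,0,-0.06,0,0,0],[0.7,0,0,-0.12,0,0,0],[0.7,0,0,-0.18,0,0,0],[0.7,0,0,-0.24,0,0,0]]'
python3 -m jog '[[0.7,0,0,-0.06,0,0,0],[0.7,0,0,-0.12,0,0,0],[0.7,0,0,-0.18,0,0,0],[0.7,0,0,-0.24,0,0,0]]'
```

```text
time: 15.25
ee_pos: [0.545, -0.1634, 0.1161]
tcp_rot: [-90.0, 0.0, -29.6]
wrist_force: [0.1, -0.4, -3.2]
opening: 0.0349
time: 15.65
ee_pos: [0.545, -0.1633, 0.1101]
tcp_rot: [-90.0, 0.0, -29.6]
wrist_force: [-0.8, 0.1, -3.5]
opening: 0.035
```

```bash
python3 -m jog '[[0.7,0,0,-0.1,0,0,0],[0.7,0,0,-0.2,0,0,0],[0.7,0,0,-0.3,0,0,0],[0.7,0,0,-0.4,0,0,0]]'
python3 -m jog '[[0.7,0,0,-0.1,0,0,0],[0.7,0,0,-0.2,0,0,0],[0.7,0,0,-0.3,0,0,0],[0.7,0,0,-0.4,0,0,0]]'
```

```text
time: 16.05
ee_pos: [0.545, -0.1633, 0.1]
tcp_rot: [-90.0, 0.0, -29.6]
wrist_force: [-0.6, -0.4, -3.4]
opening: 0.0348
time: 16.45
ee_pos: [0.545, -0.1633, 0.0901]
tcp_rot: [-90.0, -0.0, -29.6]
wrist_force: [0.2, 0.1, -2.3]
opening: 0.0345
```

```bash
python3 -m jog '[[0.7,0,0,-0.06,0,0,0],[0.7,0,0,-0.12,0,0,0],[0.7,0,0,-0.18,0,0,0],[0.7,0,0,-0.24,0,0,0],[0.7,0,0,-0.24,0,0,0]]'
python3 -m jog '[[0.7,0,0,-0.04,0,0,0],[0.7,0,0,-0.08,0,0,0],[0.7,0,0,-0.12,0,0,0],[0.7,0,0,-0.12,0,0,0]]'
```

```text
time: 16.95
ee_pos: [0.5451, -0.1633, 0.0845]
tcp_rot: [-90.0, -0.0, -29.6]
wrist_force: [-0.2, 0.2, 1.0]
opening: 0.035
time: 17.35
ee_pos: [0.5451, -0.1633, 0.0813]
tcp_rot: [-90.0, -0.0, -29.6]
wrist_force: [-1.2, 1.2, 1.2]
opening: 0.0347
```

```bash
python3 -m jog '[[0.7,0,0,-0.03,0,0,0],[0.7,0,0,-0.06,0,0,0],[0.7,0,0,-0.06,0,0,0]]'
python3 -m jog '[[0.7,0,0,-0.03,0,0,0],[0.7,0,0,-0.03,0,0,0]]'
```

```text
time: 17.65
ee_pos: [0.5451, -0.1633, 0.08]
tcp_rot: [-90.0, -0.0, -29.6]
wrist_force: [-2.8, 1.4, 3.9]
opening: 0.0347
time: 17.85
ee_pos: [0.545, -0.1633, 0.0799]
tcp_rot: [-90.0, -0.0, -29.6]
wrist_force: [-4.9, 1.8, 8.5]
opening: 0.0343
```

```bash
python3 -m jog '[[0.7,0,0,-0.03,0,0,0],[0.7,0,0,-0.03,0,0,0]]'
```

```text
time: 18.05
ee_pos: [0.5451, -0.1633, 0.0799]
tcp_rot: [-90.0, -0.1, -29.6]
wrist_force: [-5.8, 2.8, 14.7]
opening: 0.0344
```

```bash
python3 -m jog '[[0.7,-0.015,0.008,0,0,0,0],[0.6,-0.015,0.008,0,0,0,0],[0.59,-0.015,0.008,0,0,0,0],[0.59,-0.015,0.008,0,0,0,0]]'
```

```text
time: 18.45
ee_pos: [0.5449, -0.1633, 0.0798]
tcp_rot: [-90.0, -0.1, -29.6]
wrist_force: [-4.5, 1.0, 12.4]
opening: 0.0348
```

```bash
python3 -m jog '[[0.575,0.01,-0.006,-0.006,0,0,0],[0.575,0.01,-0.006,-0.006,0,0,0],[0.575,0.01,-0.006,-0.006,0,0,0]]'
```

```text
time: 18.75
ee_pos: [0.5452, -0.1634, 0.0795]
tcp_rot: [-90.0, -0.1, -29.6]
wrist_force: [-5.3, 1.0, 12.3]
opening: 0.0365
```

```bash
python3 -m jog '[[0.56,0,0,-0.008,0,0,0],[0.56,0,0,-0.008,0,0,0],[0.56,0,0,-0.008,0,0,0]]'
python3 -m jog '[[0.545,0.01,-0.006,-0.008,0,0,0],[0.545,0.01,-0.006,-0.008,0,0,0],[0.545,0.01,-0.006,-0.008,0,0,0]]'
```

```text
time: 19.05
ee_pos: [0.5455, -0.1636, 0.0793]
tcp_rot: [-90.0, -0.1, -29.6]
wrist_force: [-1.7, 0.6, 10.6]
opening: 0.0376
time: 19.35
ee_pos: [0.5459, -0.1639, 0.0789]
tcp_rot: [-90.0, -0.1, -29.6]
wrist_force: [-1.0, -0.1, 8.9]
opening: 0.039
```

```bash
python3 -m jog '[[0.53,0.018,-0.01,-0.006,0,0,0],[0.53,0.018,-0.01,-0.006,0,0,0],[0.515,0.036,-0.02,-0.012,0,0,0],[0.515,0.036,-0.02,-0.012,0,0,0]]'
python3 -m jog '[[0.5,0.02,-0.011,0,0,0,0],[0.485,0.04,-0.022,0,0,0,0],[0.47,0.06,-0.034,0,0,0,0],[0.455,0.07,-0.04,0,0,0,0],[0.44,0.07,-0.04,0,0,0,0]]'
```

```text
time: 19.75
ee_pos: [0.5469, -0.1643, 0.0784]
tcp_rot: [-90.0, -0.1, -29.6]
wrist_force: [0.2, -0.7, 6.9]
opening: 0.0411
time: 20.25
ee_pos: [0.5476, -0.1649, 0.077]
tcp_rot: [-90.0, 0.0, -29.6]
wrist_force: [1.3, -1.1, 0.9]
opening: 0.0479
```

```bash
python3 -m jog '[[0.3,0,0,0,0,0,0],[0.15,0,0,0,0,0,0],[0.15,0,0,0.2,0,0,0],[0.15,0,0,0.8,0,0,0],[0.15,0,0,1.6,0,0,0]]'
python3 -m jog '[[0.1,0,0,1,0,0,0],[0.1,0,0,2,0,0,0],[0.1,0,0,3,0,0,0],[0.1,0,0,3,0,0,0],[0.1,0,0,3,0,0,0]]'
python3 - <<'E'
from h import *
bot.get_obs(); pic,d,p=cloud('wrist'); save('w5.png',cv2.resize(pic[100:300,220:440],None,fx=3,fy=3)); np.save('w5.npy',p); print(bot.get_obs()['ee_pos'])
x,y,z=np.moveaxis(p,-1,0); a=np.radians(-29.5)
X0,Y0=.5450,-.1633
lx=((x-X0)*np.cos(a)+(y-Y0)*np.sin(a))*1e3; ly=(-(x-X0)*np.sin(a)+(y-Y0)*np.cos(a))*1e3
for n,o in (('pack',0),('spare',-86)):
    s=(abs(lx-4)<32)&(abs(ly-o)<34)&(z>.105)&(z<.13)
    c=s&(lx<4); tb=s&(lx>12)
    print(n,'case lx',np.percentile(lx[c],[1,99]).round(1),'ly',np.percentile(ly[c]-o,[1,99]).round(1),'z',np.median(z[c]).round(4),'tab lx',np.percentile(lx[tb],[1,50,99]).round(1),'z',np.percentile(z[tb],[50,95]).round(4))
E
```

```text
time: 20.75
ee_pos: [0.5474, -0.1648, 0.1181]
tcp_rot: [-90.0, 0.1, -29.6]
wrist_force: [0.9, -0.6, 1.0]
opening: 0.0724
time: 21.25
ee_pos: [0.5482, -0.165, 0.1938]
tcp_rot: [-90.0, -0.1, -29.6]
wrist_force: [-0.7, 0.5, -1.3]
opening: 0.0769
[ 0.5477615  -0.16495264  0.19264379]
pack case lx [-18.2   3.3] ly [-27.   27.7] z 0.1195 tab lx [21.3 24.1 27.7] z [0.1163 0.1177]
spare case lx [-18.1   4. ] ly [-26.8  28.1] z 0.1178 tab lx [21.5 24.3 27.8] z [0.1148 0.1162]
```

View pics/w5.png

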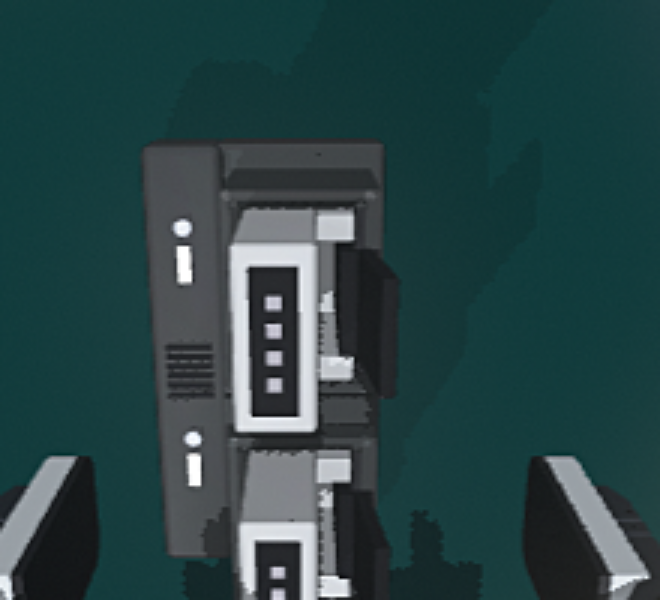

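```bash
python3 -m jog '[[0.1,-0.5,0.5,0.5,0,0,0],[0.1,-1,1.5,1,0,0,0],[0.1,-2,2.5,1,0,0,0],[0.1,-3,2.5,1,0,0,0],[0.1,-3.5,2.5,1,0,0,0]]'
python3 -m jog '[[0.1,-1,0,0,0,0,0],[0.1,-1.5,0,0,0,0,0],[0.1,-1.5,0,0,0,0,0],[0.1,-1.5,0,0,0,0,0],[0.1,-1.5,0,0,0,0,0]]'
python3 - <<'E'
from h import *
a=np.radians(-29.5); X0,Y0=.5450,-.1633
for cam in ('top','wrist','scene'):
    pic,d,p=cloud(cam); save(cam+'6.png',pic); np.save(cam+'6.npy',p)
    x,y,z=np.moveaxis(p,-1,0)
    lx=((x-X0)*np.cos(a)+(y-Y0)*np.sin(a))*1e3; ly=(-(x-X0)*np.sin(a)+(y-Y0)*np.cos(a))*1e3
    for n,o in (('pack',0),('spare',-86)):
        s=(abs(lx-4)<32)&(abs(ly-o)<34)&(z>.105)&(z<.13); c=s&(lx<3)&(lx>-15)&(abs(ly-o)<24); tb=s&(lx>14)
        print(cam,n,c.sum(),'z',np.median(z[c]).round(4),np.percentile(z[c],[10,90]).round(4),'ly',np.percentile(ly[s]-o,[1,99]).round(1),'lx',np.percentile(lx[s],[1,99]).round(1),'tab z',np.percentile(z[tb],[50,90]).round(4) if tb.sum() else '')
p0=np.load('top_p.npy');p1=np.load('top6.npy')
dz=np.abs(p1[...,2]-p0[...,2])>.01; n,l,st,c=cv2.connectedComponentsWithStats(dz.astype(np.uint8))
for i in range(1,n):
    if st[i,4]>12: print('changed',c[i].round(),st[i,4],np.nanmedian(p0[l==i],0).round(3),np.nanmedian(p1[l==i],0).round(3))
E
```

```text
time: 21.8
ee_pos: [0.4586, -0.1018, 0.217]
tcp_rot: [-90.0, 0.1, -29.5]
wrist_force: [0.0, 0.3, -0.2]
opening: 0.0769
time: 22.3
ee_pos: [0.4235, -0.1026, 0.2171]
tcp_rot: [-90.0, 0.0, -29.6]
wrist_force: [-1.1, -0.5, -0.4]
opening: 0.0772
top pack 102 z 0.1197 [0.1167 0.1224] ly [-25.9  27.2] lx [-18.9  27.3] tab z [0.115  0.1185]
top spare 8 z 0.1162 [0.1145 0.1177] ly [-17.6  27.5] lx [-1.5 28. ] tab z [0.1137 0.1156]
wrist pack 1023 z 0.1196 [0.1185 0.1206] ly [-26.9  27.5] lx [-19.4  26.6] tab z [0.1137 0.1171]
wrist spare 641 z 0.1181 [0.1171 0.119 ] ly [-18.   27.8] lx [-19.1  26.8] tab z [0.1128 0.1157]
scene pack 63 z 0.1188 [0.117  0.1205] ly [-26.6  30.1] lx [-18.1  27.5] tab z [0.1145 0.1167]
scene spare 56 z 0.1167 [0.1148 0.1189] ly [-27.2  31.9] lx [-17.6  27.9] tab z [0.1141 0.1163]
changed [563.   6.] 27 [ 1.598 -1.253 -0.754] [ 1.602 -1.252 -0.75 ]
changed [622.   2.] 14 [ 1.618 -1.555 -0.749] [ 1.621 -1.561 -0.755]
changed [634.   4.] 13 [ 1.604 -1.608 -0.744] [ 1.615 -1.619 -0.755]
changed [354.  13.] 13 [ 1.552 -0.196 -0.748] [ 1.552 -0.197 -0.755]
changed [229.
[... 1764 characters left out ...]
.972 -0.754]
changed [149.  45.] 19 [ 1.383  0.801 -0.755] [ 1.38   0.797 -0.745]
changed [484.  46.] 14 [ 1.385 -0.84  -0.752] [ 1.381 -0.843 -0.756]
changed [27. 47.] 15 [ 1.371  1.376 -0.745] [ 1.37   1.372 -0.749]
changed [610.  46.] 13 [ 1.391 -1.475 -0.756] [ 1.386 -1.473 -0.747]
changed [209.  49.] 14 [ 1.365  0.51  -0.752] [ 1.363  0.513 -0.753]
changed [219.  50.] 14 [ 1.357  0.462 -0.753] [ 1.354  0.459 -0.748]
changed [573.  50.] 15 [ 1.365 -1.288 -0.757] [ 1.363 -1.283 -0.747]
changed [258. 181.] 380 [0.592 0.162 0.106] [0.604 0.171 0.02 ]
changed [373. 315.] 21369 [ 0.212 -0.174  0.001] [ 0.332 -0.065  0.675]
changed [595. 353.] 5964 [ 0.247 -0.452  0.512] [ 0.125 -0.788 -0.001]
```

```bash
python3 - <<'E'
import cv2,numpy as np
a=cv2.resize(cv2.imread('pics/scene6.png')[120:300,230:410],None,fx=3,fy=3,interpolation=cv2.INTER_CUBIC)
cv2.imwrite('pics/c6.png',a)
E
```

```text
(no output)
```

View pics/c6.png

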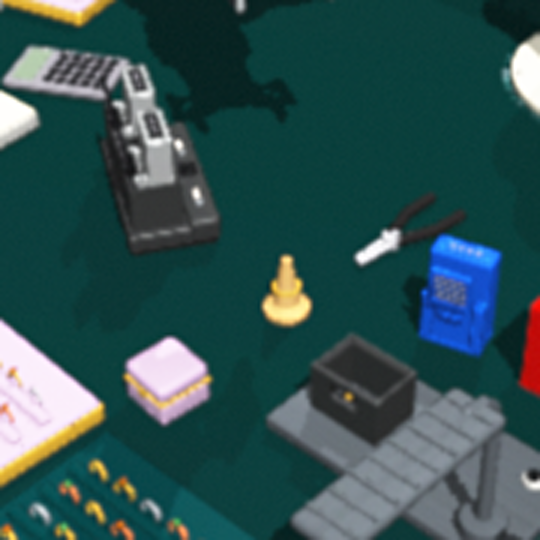

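The scene crop shows the lamp bay empty at (365,385). Both packs stand side by side in the charger at (150,140), with their tabs on the same side. The cone, ring box, pliers and blue pack are in their places, so I'm handing in.

```bash
python3 -c "
from workcell import bot; print(bot.get_obs()['time'],bot.get_obs()['wrist_force']); print(bot.job_done())"
```

```text
22.45 [ 0.88125749  0.43233023 -0.23588126]
the job is handed in; nothing more can be done
None
```

The spent pack is now in the charger's empty bay and looks locked there; I handed the job in at about 22.5 s. I judged the lock from the pictures and forces and did not tug on the pack to test it.

- **Removal:** I squeezed the tab between both fingers to its stop (35 mm opening), adjusting the arm so the sideways force on the pack stayed under about 5 N. Then I drew it straight up; the most the lift took was about 5 N, including the pack's own weight.
- **Insertion:** I measured the charger bay with the wrist camera and lowered the pack in with no jamming. It went down through the sprung contacts to the floor with about 15 N at the wrist. I opened the fingers gradually while still pressing lightly.
- **Tab and lock:** The tab is fully out, matching the spare's tab to about 0.1 mm and facing the same side.
- **Disagreement:** The pack's top reads about 1.5 to 3.5 mm higher than the spare's in all three cameras (the 3.5 is from the top camera, which saw little of the spare). It also reads about 1 mm above where it was pressed flush. That fits a latched pack (about 1.5 to 2 mm up), not a loose one (6 mm up), with the spare apparently sitting nearly flush.
- **Everything else:** The lamp bay is empty, and before-and-after pictures show no other thing moved. The gripper was clear of everything at the end.

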